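Stop the sander and show a ferruled handle to the inspection camera

ROBOT

A 6-joint arm with a two-finger parallel gripper is mounted at the origin on the work surface. World frame = base frame: x ahead of the robot, y to its left, z up, the work surface at z = 0. Lengths are in m, angles in rad, forces in N, time in s.
With the tool pointing down it reaches from about 0.4 to 0.925 m from the base axis. Payload 3.4 kg.
Tool frame: the origin (TCP) lies midway between the tips of the shut fingers; the grasp point (between the pads) lies 19 mm behind it; z points along the fingers, x is the direction in which the jaws open and shut, and the axes are right-handed (so a half turn about z gives the same grasp; the last joint's range is limited). The gripper opens to 85 mm and grips with 20 to 120 N. Pads are 22 mm wide; open, the fingers measure 114 mm over their backs; the gripper's body (76 mm by 85 mm) begins 54 mm behind the grasp point. The pads swing forward as they close: fully open they stand 13 mm farther back than shut.
Start: joints at [1.101, 0.307, 1.506, -0, 1.328, -0.073], TCP at [0.222, 0.53, 0.231] pointing down, gripper open.
Joint ranges: [-3.12, 3.12], [-1.05, 2.28], [0.14, 2.33], [-1.42, 4.57], [0.1, 2.73], [-2.68, 2.68]. Speed limits (rad/s): [2.57, 2.57, 3.14, 3.14, 3.14, 3.14].

INTERFACE

Orientations are given as a unit quaternion [x, y, z, w].
In Python, from workcell import arm gives the robot as it stands. The module is installed in compiled form; this text tells all that it offers.
- The arm moves only by the tool servo_tool, never from a script. Its argument "plan" is a list of rows, each a list of 7 numbers: the turn, a rotation vector about the tool's x, y, z in degrees, then the shift along the tool's x, y, z in cm, then the opening, from -1 (shut) to 1 (fully open). In form: [[wx, wy, wz, tx, ty, tz, fingers], ...]. A call has 1 to 8 rows; each row is the pose to reach, as a shift and turn from the pose commanded when the call began, along the tool's axes at that moment; what a row does not reach only later rows make up. A row lasts 1/10 s, in which the tool goes at most 50 mm and 8.59 degrees, less where a joint would pass 70% of its speed; a pose out of reach is approached as far as the arm can. A call with a gripper value outside its range is refused whole. The fingers move at their own pace and stop on an object; "newtons" is the grip in N (left out, the last holds). Time passes only in rows, so rows that repeat a pose let the fingers close. It gives the time, the measured TCP pose, the force and the opening at its end, in the units of the state.
- arm.state(): the state, without advancing time (a new reading comes with each control period).
- arm.read_camera(name): name is "scene" or "top" or "wrist"; returns a dict with "pixels" (400x640x3 uint8, red, green, blue), "z_map" (400x640 float32, m along the optical axis (not along the pixel's ray), 0 where there is no reading), "intrinsics" (3x3 intrinsics, pixels), "world_to_cam" (4x4, takes a point from world to camera coordinates); the wrist camera has in their place "hand_eye" (4x4, takes a point from camera to tool coordinates, whose origin is the TCP and whose axes are the tool frame's). Camera axes: x right, y up, looking along -z (the intrinsics and any distortion apply to the point x, -y, -z); pixel columns grow to the right and rows downward; lengths in m; the calibration is good to about 2 mm. A picture is of the moment at which its call begins: read the wrist's pose just before it.
- arm.job_done(): hands the job in, once; it reports no verdict.
The state is a dict: "time": time; "joint_positions": joint angles; "dq": joint speeds; "effort": joint torques, N m; "position": TCP position; "eef_rot": TCP orientation; "wrist_force": force on the tool from outside, world axes, zero at the start; "wrist_torque": the same for the moment, N m; "gripper_width": finger opening in m.
Only numpy, scipy, OpenCV 4.12 (cv2) and the standard library are available. Lean on these libraries where they do the work, as an engineer would, in place of code of your own. Each camera call takes 0.05 s, during which the arm holds its last target. There are 200 camera calls.

TASK

The batch is sanded: stop the belt sander by pressing its mushroom button all the way down, then twist that button clockwise as far as it goes to reset it. Then lift the chisel handle with the round metal ferrule off the drying rack and hold it up to the inspection camera: level and square to the lens, the ferrule's open end pointing straight into the middle of the lens, about 75 mm in front of it. Finish while holding it there, still and clear of everything else; leave the other two handles lying on the rack, knock over neither the glue bottle nor the tin, and do not bump the camera.

Things in the scene. Friction and masses are not known exactly. Their poses are not given: they have to be found in the camera images.
- stop_head (a point): Centre of the top face of the round red mushroom head (40 mm across; its straight-sided rim is 12 mm high, from 4 to 16 mm below this point, with a narrower neck under it). It stands on a grey box 110 x 90 x 60 mm fixed to the bench; at rest this point is 42 mm above the box's top and 102 mm above the bench. Directly under the head is a steel collar 30 mm across, 14 mm high. The point's z is up; its x and y turn with the head.
- stop_press (a joint): Travel of the mushroom head downwards, m: 0 up, 0.008 fully down. It springs back up when let go; about 2.5 N starts it moving and 8 N holds it fully down.
- stop_turn (a joint): Twist of the mushroom head about its upright axis, rad: it grows clockwise as seen from above, end stop at 1.05 (reset). Starts near 0, turns with light friction and stays where it is left.
- handle_mid (a point): Centre (half-way up) of the loose wooden chisel handle to be shown: 130 mm long, square section 26 x 26 mm with rounded edges, 0.06 to 0.13 kg. x runs along it, towards its ferrule; z up. The wooden part that can be gripped spans x from -60 to +40 mm; the round brass ferrule, 22 mm across, spans +40 to +65 mm. It lies across the rack's rails, roughly in the middle of its length, its underside 30 mm above the bench, with the ferrule to the side away from the robot.
- ferrule_end (a point): Centre of the open end face of that handle's ferrule, 65 mm from handle_mid along x; same axes.
- rack: Drying rack fixed to the bench: board 170 (x) x 250 (y) x 8 mm with two wooden rails along y, 12 mm wide, tops 30 mm above the bench, centred at x = +35 and -35 mm (58 mm free between them). Origin at the centre of its underside. Three handles lie side by side across the rails, 80 mm apart, in any order.
- blank_mid (a point): Centre of another handle on the rack: same wood and section, 130 mm long, without ferrule, both ends alike. Leave it there.
- stub_mid (a point): Centre of the third, shorter handle on the rack: 110 mm long, 22 mm wide, 26 mm high, without ferrule. Leave it there.
- lens (a point): Centre of the front glass of the inspection camera's lens, 200 mm above the bench. The camera looks level along this point's -x; y is to the side, z up. Behind the lens: barrel 40 mm across and 30 mm long, then a body 75 x 46 x 46 mm, on a post on a foot plate 110 x 80 x 12 mm.
- camera: The inspection camera and its stand, fixed to the bench; origin on the bench, straight under the front glass, axes as lens. The whole is 223 mm high.
- glue: White glue bottle, 60 mm across, 170 mm high, standing loose; origin at the centre of its underside, z up.
- tin: Yellow open tin, 90 mm across, 90 mm high, standing loose; origin at the centre of its underside, z up.
- handle: The chisel handle with the ferrule as a whole: as handle_mid, but its origin is in the underside, 13 mm lower.
Not all that is in view belongs to the job. Leave any red look-alike of the handle alone. Leave any green look-alike of the part that bears stop_head alone.

How it is judged:
By the outcome, as a careful person would: the job done as asked, in the order asked, and still so for the second after the job is handed in, while the arm keeps its last pose, push and grip.
It also fails if it takes over 58 s, if anything falls off the work surface, if the arm or the gripper's body presses on something with over 40 N, if the wrist force passes 120 N, or if a joint passes its speed limit or range.

## Working session

There is one attempt and no reset: what is moved stays moved. The work goes in short steps, Python scripts to look and compute and a tool call to move; the robot and the scene stay as the last step left them, time stands still between calls to the robot, and variables do not carry over. Pictures are saved under pics/ and viewed, about 8 in all and at most 12, crops included, and the job is handed in when it is done.

Besides the shell and the picture viewer there is one more tool, called by a JSON object that holds its "name" and its "arguments", one argument or row to a line. servo_tool: Moves the arm, as the interface text tells. Its arguments: {"type":"object","properties":{"plan":{"type":"array"},"newtons":{"type":"number"}},"required":["plan"]}

```bash
mkdir -p pics; cat > h.py <<'E'
import numpy as np, cv2, pickle
from scipy.spatial.transform import Rotation as R
from workcell import arm
def shot(n,f):
    s=arm.state(); c=arm.read_camera(n)
    if n=='wrist':
        T=np.eye(4);T[:3,:3]=R.from_quat(s['eef_rot']).as_matrix();T[:3,3]=s['position']
        c['c2w']=T@np.array(c['hand_eye'])
    else: c['c2w']=np.linalg.inv(np.array(c['world_to_cam']))
    cv2.imwrite('pics/'+f+'.png',cv2.cvtColor(c['pixels'],cv2.COLOR_RGB2BGR))
    pickle.dump(c,open('pics/'+f+'.pkl','wb')); return c
def load(f): return pickle.load(open('pics/'+f+'.pkl','rb'))
def world(c):
    K=np.array(c['intrinsics']);z=c['z_map'];v,u=np.mgrid[:z.shape[0],:z.shape[1]]
    P=np.stack([(u-K[0,2])/K[0,0]*z,-(v-K[1,2])/K[1,1]*z,-z],-1)
    return P@c['c2w'][:3,:3].T+c['c2w'][:3,3]
E
python3 - <<'E'
from h import *
a=shot('top','top');b=shot('scene','scene')
print([k for k in a],np.array(a['intrinsics']).round(1),a['c2w'].round(3),b['c2w'].round(3))
print(arm.state())
E
```

```text
['pixels', 'z_map', 'intrinsics', 'world_to_cam', 'c2w'] [[396.    0.  319.9]
 [  0.  396.  191.9]
 [  0.    0.    1. ]] [[-0.009  0.988 -0.155  0.318]
 [-1.    -0.012 -0.021  0.059]
 [-0.023  0.155  0.988  1.144]
 [ 0.     0.     0.     1.   ]] [[ 0.691 -0.494  0.528  1.238]
 [ 0.723  0.48  -0.497 -0.65 ]
 [-0.008  0.725  0.688  1.116]
 [ 0.     0.     0.     1.   ]]
{'time': 0.1, 'joint_positions': array([ 1.10045868e+00,  3.07512667e-01,  1.50754931e+00,  1.02773504e-05,
        1.32839468e+00, -7.35041080e-02]), 'dq': array([ 5.00173353e-04, -1.33511834e-03,  3.28844625e-05, -2.64339855e-04,
       -2.39042968e-04, -1.92552598e-03]), 'effort': array([ 1.01742182e-03, -4.58530855e+01, -2.52609068e+01, -2.07219923e-04,
        5.59631560e-03, -2.16206615e-05]), 'position': array([0.22197391, 0.52974709, 0.23046238]), 'eef_rot': array([ 8.32616650e-01,  5.53848937e-01, -8.14263858e-04,  4.53464514e-04]), 'wrist_force': array([-0.12745304,  1.12229752, -0.82208841]), 'wrist_torque': array([-0.02648947, -0.02206983, -0.07165349]), 'gripper_width': 0.08553778807500834}
```

View pics/top.png

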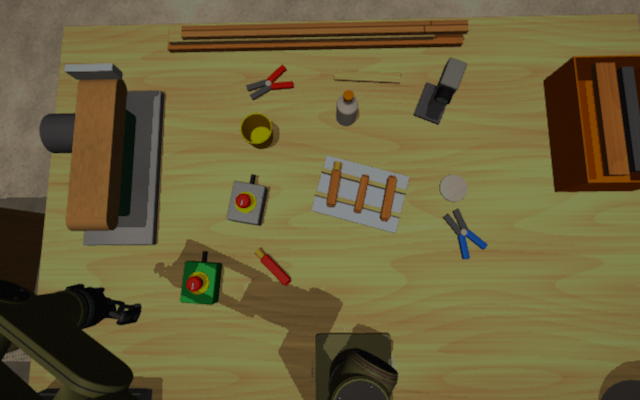

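View pics/scene.png

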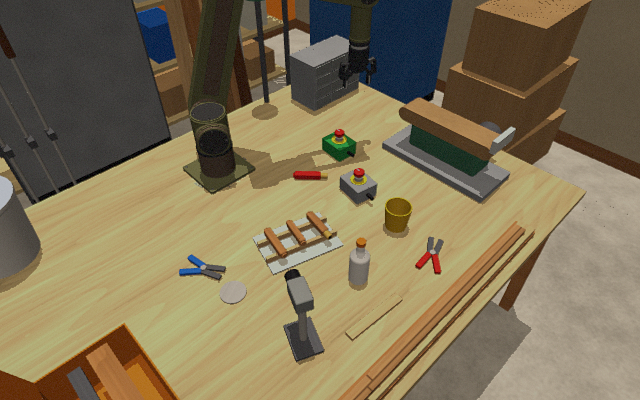

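The top view shows the grey stop box with its red head at (243,201) and a green look-alike at (200,283). The rack handles are at (334,185), (362,193) and (389,198), and there is a loose red look-alike at (272,266). The left rack handle seems to have a brass far end at (337,166). The camera is at (440,90), the glue at (347,107) and the tin at (257,130). I'll enlarge to confirm and measure.

```bash
python3 - <<'E'
from h import *
a=load('top');W=world(a);b=load('scene');V=world(b)
A=cv2.imread('pics/top.png');B=cv2.imread('pics/scene.png')
c1=cv2.resize(A[150:235,305:415],(520,402),interpolation=2)
c2=cv2.resize(A[50:130,405:480],(280,299),interpolation=2)
c3=cv2.resize(B[260:365,250:350],(280,294),interpolation=2)
out=np.zeros((593,800,3),np.uint8);out[:402,:520]=c1;out[:299,520:]=c2;out[299:593,520:]=c3
cv2.imwrite('pics/crop.png',out)
hsv=cv2.cvtColor(a['pixels'],cv2.COLOR_RGB2HSV)
def q(n,m):
    p=W[m];print(n,len(p),p.mean(0).round(4),p.min(0).round(3),p.max(0).round(3))
H,S,Vv=hsv[...,0].astype(int),hsv[...,1],hsv[...,2]
yy,xx=np.mgrid[:400,:640]
def box(x0,x1,y0,y1):return (xx>=x0)&(xx<x1)&(yy>=y0)&(yy<y1)
red=((H<6)|(H>174))&(S>150)
m=box(225,270,175,230)
q('head',m&(W[...,2]>.095)&red); q('box top',m&(abs(W[...,2]-.06)<.006))
mb=(m&(abs(W[...,2]-.06)<.006));print(cv2.minAreaRect(W[mb][:,:2].astype(np.float32)*1000))
hm=box(308,415,150,235)&(W[...,2]>.044)&(W[...,2]<.07)
n,l,st,ce=cv2.connectedComponentsWithStats(hm.astype(np.uint8))
for i in range(1,n):
    if st[i,4]>30:
        print('handle',ce[i].round(),cv2.minAreaRect(W[l==i][:,:2].astype(np.float32)*1000),W[l==i].mean(0).round(4))
for nm,bx in [('tin',(235,280,105,150)),('glue',(330,362,85,130))]:
    mm=box(*bx); z=W[...,2]; q(nm,mm&(z>z[mm].max()-.01)); q(nm+' all',mm&(z>.03))
mm=box(410,475,50,130); z=W[...,2]
for lo,hi in [(.005,.02),(.19,.235)]:
    k=mm&(z>lo)&(z<hi);print('cam',lo,cv2.minAreaRect(W[k][:,:2].astype(np.float32)*1000),W[k].mean(0))
# scene camera view of lens/body
z=V[...,2]
mm=box(270,330,260,365)&(z>.15)&(V[...,0]>.5)
print('scene cam',V[mm].mean(0),V[mm].min(0),V[mm].max(0),cv2.minAreaRect(V[mm][:,:2].astype(np.float32)*1000))
E
```

```text
head 128 [0.463  0.288  0.1016] [0.445 0.272 0.096] [0.479 0.306 0.107]
box top 1077 [0.4625 0.2885 0.0605] [0.405 0.238 0.054] [0.523 0.343 0.066]
((464.3233947753906, 290.8696594238281), (91.30754852294922, 109.77246856689453), 79.98880767822266)
handle [333. 184.] ((514.731201171875, 44.982425689697266), (25.855558395385742, 129.10948181152344), 79.79524993896484) [0.5125 0.0452 0.0548]
handle [361. 193.] ((487.04376220703125, -31.12769317626953), (22.227783203125, 109.74749755859375), 75.7797622680664) [ 0.4859 -0.0306  0.055 ]
handle [388. 197.] ((473.2954406738281, -106.09217834472656), (26.340747833251953, 129.1930389404297), 77.46983337402344) [ 0.4724 -0.1052  0.0554]
tin 6 [0.3185 0.0589 1.1439] [0.318 0.059 1.144] [0.318 0.059 1.144]
tin all 556 [0.6712 0.2619 0.0799] [0.318 0.059 0.03 ] [0.71  0.303 1.144]
glue 9 [0.3185 0.0589 1.1439] [0.318 0.059 1.144] [0.318 0.059 1.144]
glue all 571 [0.7076 0.0085 0.1284] [ 0.318 -0.023  0.03 ] [0.75  0.059 1.144]
cam 0.005 ((807.1796875, -286.1517333984375), (192.66766357421875, 251.5157470703125), 88.86811065673828) [ 0.76294031 -0.25003214  0.01169428]
cam 0.19 ((741.7305297851562, -243.45330810546875), (46.052833557128906, 106.27128601074219), 66.76190948486328) [ 0.73911377 -0.24098421  0.21904479]
scene cam [ 0.77153034 -0.26669446  0.24768255] [ 0.68727467 -0.64961749  0.17903757] [ 1.23819223 -0.20524894  1.11564778] ((976.45703125, -416.8040771484375), (63.05185317993164, 697.7494506835938), 53.510398864746094)
```

View pics/crop.png

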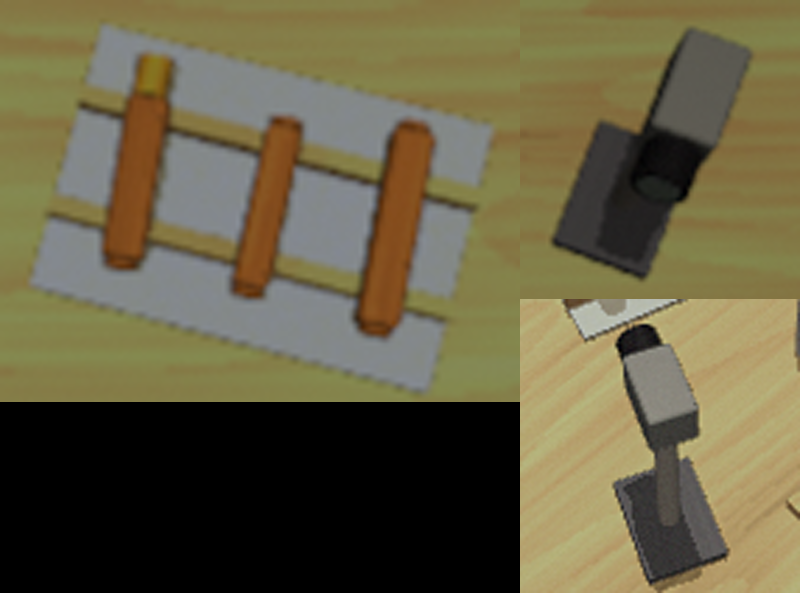

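The left rack handle, top-view pixel (333,184), is the only one on the rack with a brass ferrule. It measures 129 x 26 mm with its top at about 56 mm, so it is the target. The middle one is the stub (110 x 22) and the right one is the blank. The inspection camera's lens faces the robot. Grey stop head: (0.463, 0.289, 0.102), which fits its box. Next I refine the lens pose and plan the first move.

```bash
cat >> h.py <<'E'
def goto(p,yaw):
    s=arm.state();M=R.from_quat(s['eef_rot']);y=np.radians(yaw)
    T=R.from_matrix(np.array([[np.cos(y),np.sin(y),0],[np.sin(y),-np.cos(y),0],[0,0,-1]]))
    print('t',round(s['time'],2),'rot',np.degrees((M.inv()*T).as_rotvec()).round(1),'cm',(M.inv().apply(np.array(p)-s['position'])*100).round(2),'F',np.round(s['wrist_force'],1),'w',round(s['gripper_width'],4))
E
python3 - <<'E'
from h import *
from scipy.optimize import least_squares
for f in('top','scene'):
    c=load(f);W=world(c);z=W[...,2]
    near=(np.hypot(W[...,0]-.74,W[...,1]+.243)<.13)
    up=near&(abs(z-.223)<.005)
    r=cv2.minAreaRect(W[up][:,:2].astype(np.float32)*1000);print(f,'bodytop',r,W[up].mean(0).round(4))
    ft=near&(abs(z-.012)<.004)&(c['pixels'].max(-1)<90)
    print('foot',ft.sum(),cv2.minAreaRect(W[ft][:,:2].astype(np.float32)*1000))
    d=np.array([-.919,.394]);s=(W[...,:2]-[.7417,-.2435])@d;lat=(W[...,:2]-[.7417,-.2435])@np.array([.394,.919])
    k=near&(z>.17)&(z<.226)&(abs(lat)<.035)
    print('along pct',np.percentile(s[k],[0,1,5,95,99,100]).round(4))
    b=k&(s>.03)&(s<.05); print('barrel lat',lat[b].min(),lat[b].max(),z[b].max())
    g=k&(s>.048);print('front',W[g].mean(0),s[g].max(),lat[g].mean(),g.sum())
goto((.463,.289,.15),67.3)
c=load('top');W=world(c);z=W[...,2]
for n,p in(('glue',(.715,.01)),('tin',(.67,.26))):
    k=(np.hypot(W[...,0]-p[0],W[...,1]-p[1])<.08)&(z>.03)&(z<.3);print(n,z[k].max(),cv2.minAreaRect(W[k][:,:2].astype(np.float32)*1000))
E
```

```text
top bodytop ((742.0764770507812, -243.72036743164062), (45.834991455078125, 105.42486572265625), 66.76190948486328) [ 0.7484 -0.2461  0.223 ]
foot 623 ((762.5571899414062, -252.86798095703125), (79.12327575683594, 110.90523529052734), 66.6906967163086)
along pct [-0.0531 -0.0513 -0.046   0.0513  0.0521  0.0531]
barrel lat -0.02078674488002643 0.019396473571230068 0.22358238429143384
front [ 0.6950941 -0.2230783  0.2042173] 0.05312530290120637 0.000404820461081303 104
scene bodytop ((743.3587036132812, -245.13490295410156), (46.082523345947266, 104.75780487060547), 66.82655334472656) [ 0.7526 -0.2498  0.2225]
foot 619 ((762.81103515625, -254.5122833251953), (78.21538543701172, 111.33594512939453), 67.01776885986328)
along pct [-0.0545 -0.0536 -0.0525  0.0435  0.0502  0.0543]
barrel lat -0.020659745302369553 0.01681265964686187 0.22421010172631728
front [ 0.69440828 -0.22611878  0.21550056] 0.054314494724643926 -0.002659593175008826 22
t 0.1 rot [-0.   0.1 -0. ] cm [-12.87  31.54   8.07] F [-0.1  1.1 -0.8] w 0.0855
glue 0.174222941802341 ((721.894775390625, 6.794803619384766), (58.96128845214844, 50.92842483520508), 82.37962341308594)
tin 0.09585548491318807 ((666.6497802734375, 259.3214111328125), (86.69548797607422, 87.40170288085938), 0.7902889251708984)
```

{"name": "servo_tool", "arguments": {
  "plan": [
    [0,0,0,-12.9,31.5,4,-1],
    [0,0,0,-12.9,31.5,4,-1],
    [0,0,0,-12.9,31.5,4,-1],
    [0,0,0,-12.9,31.5,4,-1],
    [0,0,0,-12.9,31.5,4,-1],
    [0,0,0,-12.9,31.5,4,-1],
    [0,0,0,-12.9,31.5,4,-1],
    [0,0,0,-12.9,31.5,4,-1]
  ]
}}

```text
time: 0.9
position: [0.4662, 0.2856, 0.1902]
eef_rot: [0.834, 0.552, -0.0, 0.001]
wrist_force: [0.3, 1.2, 0.0]
gripper_width: -0.0001
```

```bash
cat >> h.py <<'E'
def headpos(f):
    c=shot('wrist',f);W=world(c);h=cv2.cvtColor(c['pixels'],cv2.COLOR_RGB2HSV).astype(int)
    k=((h[...,0]<6)|(h[...,0]>174))&(h[...,1]>150)&(W[...,2]>.075)&(W[...,2]<.12)&(np.hypot(W[...,0]-.463,W[...,1]-.289)<.05)
    print('red',k.sum(),W[k].mean(0).round(4) if k.any() else '')
    if k.sum()>50:
        t=k&(W[...,2]>W[k][:,2].max()-.008);print(cv2.minEnclosingCircle(W[k][:,:2].astype(np.float32)),cv2.minEnclosingCircle(W[t][:,:2].astype(np.float32)),np.percentile(W[k][:,2],[5,50,95]))
E
python3 - <<'E'
from h import *
headpos('w1')
goto((.463,.289,.106),67.3);goto((.463,.289,.090),67.3)
E
```

```text
red 1448 [0.4601 0.2926 0.1014]
((0.4616599678993225, 0.29194962978363037), 0.019615089520812035) ((0.46174195408821106, 0.29198405146598816), 0.019527170807123184) [0.09688167 0.10217246 0.1035124 ]
t 0.95 rot [-0.   0.1 -0.3] cm [ 0.11 -0.18  8.44] F [ 0.3  0.5 -0.4] w 0.0001
t 0.95 rot [-0.   0.1 -0.3] cm [ 0.11 -0.17 10.04] F [ 0.3  0.5 -0.4] w 0.0001
```

{"name": "servo_tool", "arguments": {
  "plan": [
    [0,0,0,0.2,-0.25,4,-1],
    [0,0,0,0.2,-0.25,7.5,-1],
    [0,0,0,0.2,-0.25,8.3,-1],
    [0,0,0,0.2,-0.25,8.8,-1],
    [0,0,0,0.2,-0.25,9.2,-1],
    [0,0,0,0.2,-0.25,9.5,-1],
    [0,0,0,0.2,-0.25,9.6,-1],
    [0,0,0,0.2,-0.25,9.6,-1]
  ]
}}

```text
time: 1.75
position: [0.4615, 0.2932, 0.0967]
eef_rot: [0.833, 0.554, 0.001, -0.0]
wrist_force: [-3.5, 1.4, 6.7]
gripper_width: 0.0001
```

{"name": "servo_tool", "arguments": {
  "plan": [
    [0,0,0,0,0,0.3,-1],
    [0,0,0,0,0,0.4,-1],
    [0,0,0,0,0,0.5,-1],
    [0,0,0,0,0,0.5,-1]
  ]
}}

```text
time: 2.15
position: [0.4617, 0.2933, 0.0938]
eef_rot: [0.833, 0.554, 0.002, -0.0]
wrist_force: [-6.9, -0.7, 19.0]
gripper_width: 0.0003
```

Fully down: the 8 mm was reached at 19 N, with a hard stop. Now retreat and open.

{"name": "servo_tool", "arguments": {
  "plan": [
    [0,0,0,0,0,-3,-1],
    [0,0,0,0,0,-5,1],
    [0,0,0,0,0,-5,1],
    [0,0,0,0,0,-5,1],
    [0,0,0,0,0,-5,1],
    [0,0,0,0,0,-5,1],
    [0,0,0,0,0,-5,1],
    [0,0,0,0,0,-5,1]
  ]
}}

```text
time: 2.95
position: [0.4611, 0.2922, 0.1396]
eef_rot: [0.833, 0.554, -0.001, -0.0]
wrist_force: [0.2, 0.1, -0.3]
gripper_width: 0.0854
```

```bash
python3 - <<'E'
from h import *
headpos('w2')
goto((.4622,.291,.077),67.3)
E
```

```text
red 2219 [0.4595 0.2929 0.1011]
((0.46218812465667725, 0.2916218936443329), 0.019926780834794044) ((0.4621768295764923, 0.2916927635669708), 0.01992540992796421) [0.09480521 0.10207614 0.10347965]
t 3.0 rot [-0.  0. -0.] cm [-0.08  0.15  6.27] F [ 1.2  1.4 -0.1] w 0.0856
```

{"name": "servo_tool", "arguments": {
  "plan": [
    [0,0,0,-0.05,0.1,4,1],
    [0,0,0,-0.05,0.1,6.9,1],
    [0,0,0,-0.05,0.1,6.9,-1],
    [0,0,0,-0.05,0.1,6.9,-1],
    [0,0,0,-0.05,0.1,6.9,-1],
    [0,0,0,-0.05,0.1,6.9,-1],
    [0,0,0,-0.05,0.1,6.9,-1],
    [0,0,0,-0.05,0.1,6.9,-1]
  ],
  "newtons": 40
}}

```text
time: 3.8
position: [0.4631, 0.2919, 0.0725]
eef_rot: [0.833, 0.554, 0.001, 0.0]
wrist_force: [0.6, -1.7, 1.6]
gripper_width: 0.0385
```

{"name": "servo_tool", "arguments": {
  "plan": [
    [0,0,8,0,0,0,-1],
    [0,0,16,0,0,0,-1],
    [0,0,24,0,0,0,-1],
    [0,0,32,0,0,0,-1],
    [0,0,40,0,0,0,-1],
    [0,0,48,0,0,0,-1],
    [0,0,54,0,0,0,-1],
    [0,0,58,0,0,0,-1]
  ]
}}

```text
time: 4.6
position: [0.4631, 0.2917, 0.0721]
eef_rot: [0.997, 0.079, 0.001, -0.0]
wrist_force: [1.5, -2.7, 2.5]
gripper_width: 0.0379
```

```bash
python3 - <<'E'
from h import *
s=arm.state();print(s['wrist_torque'],s['joint_positions']);c=shot('wrist','w3')
E
```

```text
[-0.22657212 -0.28341414  0.19275691] [ 4.85340786e-01  4.37168668e-01  1.76706577e+00 -7.89858772e-04
  9.35216006e-01  3.27396184e-01]
```

{"name": "servo_tool", "arguments": {
  "plan": [
    [0,0,2,0,0,0,-1],
    [0,0,4,0,0,0,-1],
    [0,0,6,0,0,0,-1],
    [0,0,8,0,0,0,-1],
    [0,0,9,0,0,0,-1],
    [0,0,9,0,0,0,-1]
  ]
}}

```text
time: 5.25
position: [0.4629, 0.292, 0.0718]
eef_rot: [1.0, 0.003, 0.001, -0.0]
wrist_force: [1.5, 0.3, 3.1]
gripper_width: 0.038
```

```bash
python3 - <<'E'
from h import *
s=arm.state();print(s['wrist_torque'],s['joint_positions'][5]);c=shot('wrist','w4')
cv2.imwrite('pics/w34.png',np.hstack([cv2.resize(cv2.imread(f'pics/{f}.png'),(400,250)) for f in('w2','w4')]))
E
```

```text
[-0.12012382 -0.23258628  0.36579999] 0.4800141623382257
```

View pics/w34.png

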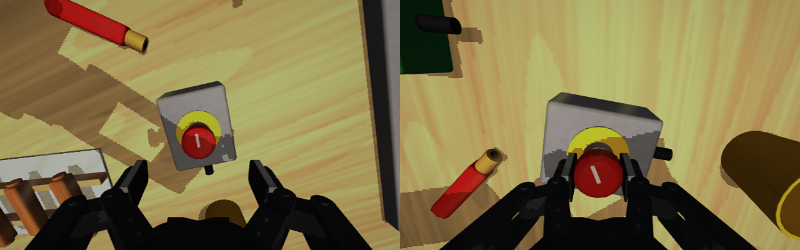

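The view shows the head gripped, with a white mark visible on top. I'll measure the mark's angle in world axes before and after.

```bash
cat >> h.py <<'E'
def mark(f):
    c=load(f);W=world(c);h=cv2.cvtColor(c['pixels'],cv2.COLOR_RGB2HSV)
    k=(np.hypot(W[...,0]-.462,W[...,1]-.291)<.0165)&(abs(W[...,2]-.1)<.012)&(h[...,1]<100)&(h[...,2]>100)
    p=W[k][:,:2];d=np.linalg.svd(p-p.mean(0))[2][0];print(f,k.sum(),np.degrees(np.arctan2(d[1],d[0]))%180,p.mean(0))
E
python3 - <<'E'
from h import *
for f in('w1','w2','w3','w4'):mark(f)
E
```

```text
w1 71 167.57634427233282 [0.45640856 0.2930643 ]
w2 89 167.06703851530463 [0.45632273 0.29290311]
w3 190 109.42939992237949 [0.4605247  0.29729335]
w4 196 109.09100684242007 [0.4605937  0.29722349]
```

{"name": "servo_tool", "arguments": {
  "plan": [
    [0,0,0,0,0,0,-1],
    [0,0,3,0,0,0,-1],
    [0,0,6,0,0,0,-1],
    [0,0,9,0,0,0,-1],
    [0,0,9,0,0,0,-1]
  ],
  "newtons": 70
}}

```text
time: 5.8
position: [0.4632, 0.2936, 0.0719]
eef_rot: [0.997, -0.075, 0.001, -0.002]
wrist_force: [1.8, 5.2, 2.7]
gripper_width: 0.0372
```

```bash
python3 - <<'E'
from h import *
s=arm.state();print(s['wrist_torque'],s['joint_positions'][5]);shot('wrist','w5');mark('w5')
E
```

```text
[ 0.79904418 -0.14871564  1.32908821] 0.6363437004357111
w5 197 108.18287035923902 [0.46069996 0.29742876]
```

End stop confirmed: torque rose to 1.3 N·m with no further turn (about 59° of mark rotation). Release and rise.

{"name": "servo_tool", "arguments": {
  "plan": [
    [0,0,0,0,0,0,1],
    [0,0,0,0,0,0,1],
    [0,0,0,0,0,0,1],
    [0,0,0,0,0,0,1],
    [0,0,0,0,0,-4,1],
    [0,0,0,0,0,-9,1],
    [0,0,0,0,0,-11,1],
    [0,0,0,0,0,-11,1]
  ]
}}

```text
time: 6.65
position: [0.4644, 0.2927, 0.1851]
eef_rot: [0.997, -0.076, 0.003, -0.002]
wrist_force: [0.2, 0.4, 0.8]
gripper_width: 0.0854
```

```bash
python3 - <<'E'
from h import *
shot('wrist','w6');mark('w6')
goto((.49,.045,.19),79.8)
E
```

```text
w6 69 111.45806234724144 [0.46027077 0.29723478]
t 6.7 rot [  0.   -0.2 -88.6] cm [ 6.43 23.99 -0.75] F [ 0.3 -0.7 -0.2] w 0.0854
```

```bash
cat >> h.py <<'E'
def mark2(f):
    c=load(f);W=world(c);h=cv2.cvtColor(c['pixels'],cv2.COLOR_RGB2HSV).astype(float)
    K=np.array(c['intrinsics']);v,u=np.mgrid[:400,:640]
    D=np.stack([(u-K[0,2])/K[0,0],-(v-K[1,2])/K[1,1],-np.ones(u.shape)],-1)@c['c2w'][:3,:3].T;o=c['c2w'][:3,3]
    P=o+D*((.102-o[2])/D[...,2])[...,None]
    k=(np.hypot(P[...,0]-.462,P[...,1]-.291)<.0165)&(np.abs(W[...,2]-.1)<.015)
    w=np.where(k,np.clip(170-h[...,1],0,100)*(h[...,2]>70),0)
    w=w[k];p=P[k][:,:2];m=(p*w[:,None]).sum(0)/w.sum();C=((p-m)*w[:,None]).T@(p-m)
    e,E=np.linalg.eigh(C);d=E[:,1];print(f,(w>0).sum(),round(np.degrees(np.arctan2(d[1],d[0]))%180,1),m.round(4),np.sqrt(e/w.sum()).round(4))
E
python3 - <<'E'
from h import *
for f in('w1','w2','w3','w4','w5','w6'):mark2(f)
E
```

```text
w1 90 167.1 [0.4567 0.293 ] [0.001  0.0047]
w2 115 167.3 [0.4569 0.2927] [0.0009 0.0047]
w3 232 102.2 [0.4604 0.297 ] [0.0017 0.005 ]
w4 243 103.8 [0.4605 0.2972] [0.0018 0.0049]
w5 233 107.3 [0.4607 0.2976] [0.0011 0.0047]
w6 87 111.1 [0.4602 0.2969] [0.001  0.0046]
```

The mark reads 107° while gripped but 111° after release. Some of that may be soft-stop springback, so I'll do a gentle second twist to be sure.

{"name": "servo_tool", "arguments": {
  "plan": [
    [0,0,-8,-0.2,0.1,4,1],
    [0,0,-16,-0.2,0.1,8,1],
    [0,0,-20,-0.2,0.1,11.3,1],
    [0,0,-20,-0.2,0.1,11.3,-1],
    [0,0,-20,-0.2,0.1,11.3,-1],
    [0,0,-20,-0.2,0.1,11.3,-1],
    [0,0,-20,-0.2,0.1,11.3,-1],
    [0,0,-20,-0.2,0.1,11.3,-1]
  ],
  "newtons": 25
}}

```text
time: 7.5
position: [0.4627, 0.2919, 0.0701]
eef_rot: [0.995, 0.098, 0.003, -0.001]
wrist_force: [5.5, 0.1, -0.7]
gripper_width: 0.0386
```

{"name": "servo_tool", "arguments": {
  "plan": [
    [0,0,4,0,0,0,-1],
    [0,0,8,0,0,0,-1],
    [0,0,12,0,0,0,-1],
    [0,0,16,0,0,0,-1],
    [0,0,20,0,0,0,-1],
    [0,0,20,0,0,0,-1]
  ]
}}

```text
time: 8.1
position: [0.463, 0.2924, 0.0702]
eef_rot: [0.997, -0.076, 0.003, -0.002]
wrist_force: [4.8, 2.0, 0.3]
gripper_width: 0.0387
```

```bash
python3 - <<'E'
from h import *
s=arm.state();print(s['wrist_torque']);shot('wrist','w7');mark2('w7')
E
```

```text
[ 0.24374958 -0.74373195  0.28484147]
w7 246 106.2 [0.4604 0.2964] [0.0016 0.0048]
```

{"name": "servo_tool", "arguments": {
  "plan": [
    [0,0,0,0,0,0,1],
    [0,0,0,0,0,0,1],
    [0,0,0,0,0,0,1],
    [0,0,0,0,0,0,1],
    [0,0,0,0,0,-4,1],
    [0,0,0,0,0,-9,1],
    [0,0,0,0,0,-11.3,1],
    [0,0,0,0,0,-11.3,1]
  ]
}}

```text
time: 8.95
position: [0.4623, 0.2922, 0.1855]
eef_rot: [0.997, -0.076, 0.003, -0.002]
wrist_force: [1.2, 0.1, -1.0]
gripper_width: 0.0853
```

```bash
python3 - <<'E'
from h import *
shot('wrist','w8');mark2('w8')
goto((.49,.05,.19),79.8)
E
```

```text
w8 84 109.6 [0.4603 0.2971] [0.001  0.0046]
t 9.0 rot [  0.   -0.3 -88.5] cm [ 6.55 23.42 -0.72] F [ 0. -0. -0.] w 0.0854
```

After the regrip the head stayed put against the stop and the mark is at 109.6° (about 57.7° turned from "near 0"). Accepted. On to the handle.

{"name": "servo_tool", "arguments": {
  "plan": [
    [0,0,-8,1,3.5,0,1],
    [0,0,-16,2,7,0,1],
    [0,0,-24,3,10.5,0,1],
    [0,0,-32,4,14,0,1],
    [0,0,-40,5,17.5,0,1],
    [0,0,-48,6,21,0,1],
    [0,0,-56,6.5,23.4,0,1],
    [0,0,-64,6.5,23.4,0,1]
  ]
}}

```text
time: 9.8
position: [0.4872, 0.0467, 0.1792]
eef_rot: [0.885, 0.465, -0.002, -0.0]
wrist_force: [-0.8, 1.7, 0.1]
gripper_width: 0.0854
```

{"name": "servo_tool", "arguments": {
  "plan": [
    [0,0,-8,0,0,0,0.6],
    [0,0,-16,0,0,0,0.6],
    [0,0,-24.5,0,0,0,0.6],
    [0,0,-24.5,0,0,0,0.6]
  ]
}}

```text
time: 10.2
position: [0.4871, 0.0496, 0.1794]
eef_rot: [0.767, 0.641, -0.002, -0.001]
wrist_force: [-0.8, 0.7, 0.1]
gripper_width: 0.068
```

```bash
cat > m.py <<'E'
from h import *
c=shot('wrist','w9');W=world(c)
k=(abs(W[...,2]-.053)<.007)&(abs(W[...,0]-.51)<.1)&(abs(W[...,1]-.045)<.035)
n,l,st,ce=cv2.connectedComponentsWithStats(k.astype(np.uint8))
for i in range(1,n):
    if st[i,4]>300: print('handle',ce[i].round(),cv2.minAreaRect(W[l==i][:,:2].astype(np.float32)*1000),W[l==i].mean(0).round(4))
goto((.509,.046,.026),79.8)
E
python3 m.py
```

```text
handle [317. 211.] ((513.0711669921875, 44.990631103515625), (25.7451114654541, 130.10911560058594), 79.26387023925781) [0.5062 0.0462 0.0554]
t 10.25 rot [-0.2  0.  -0.2] cm [ 0.04  2.26 15.36] F [ 0.4  0.  -0.5] w 0.0684
```

View pics/w9.png

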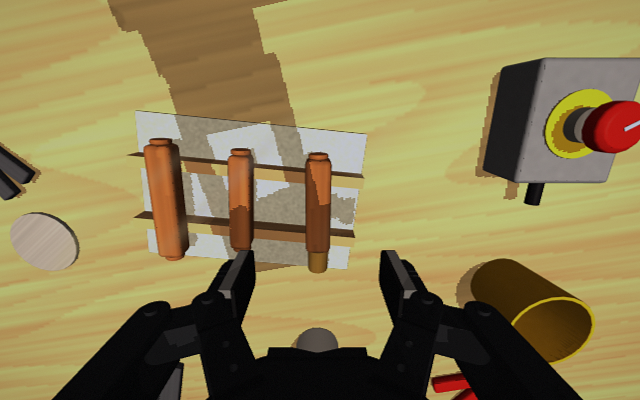

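The rightmost handle in the wrist view shows the brass ferrule at (317,262), the bare blank and stub are to its left, and the red button is at right. The fingers straddle the right handle, centre (0.513, 0.045), yaw -10.7°. Descend between the rails and grip.

{"name": "servo_tool", "arguments": {
  "plan": [
    [0,0,0.3,0.05,2.2,4,0.6],
    [0,0,0.3,0.05,2.2,8,0.6],
    [0,0,0.3,0.05,2.2,12,0.6],
    [0,0,0.3,0.05,2.2,14,0.6],
    [0,0,0.3,0.05,2.2,15.3,0.6],
    [0,0,0.3,0.05,2.2,15.3,0.6],
    [0,0,0.3,0.05,2.2,15.3,0.6]
  ]
}}

```text
time: 10.95
position: [0.51, 0.0464, 0.0279]
eef_rot: [0.77, 0.639, -0.001, -0.0]
wrist_force: [0.8, 0.9, 1.2]
gripper_width: 0.0685
```

{"name": "servo_tool", "arguments": {
  "plan": [
    [0,0,0,0,0,0,-1],
    [0,0,0,0,0,0,-1],
    [0,0,0,0,0,0,-1],
    [0,0,0,0,0,0,-1],
    [0,0,0,0,0,0,-1],
    [0,0,0,0,0,0,-1]
  ],
  "newtons": 60
}}

```text
time: 11.55
position: [0.5112, 0.0463, 0.0294]
eef_rot: [0.769, 0.639, 0.001, 0.001]
wrist_force: [-0.3, 0.4, 6.6]
gripper_width: 0.0249
```

{"name": "servo_tool", "arguments": {
  "plan": [
    [0,0,0,0,0,-2,-1],
    [0,0,0,0,0,-5,-1],
    [0,0,0,0,0,-9,-1],
    [0,0,0,0,0,-13,-1],
    [0,0,0,0,0,-16,-1],
    [0,0,0,0,0,-16,-1],
    [0,0,0,0,0,-16,-1]
  ]
}}

```text
time: 12.25
position: [0.5104, 0.0463, 0.1888]
eef_rot: [0.769, 0.639, 0.001, 0.0]
wrist_force: [0.4, -0.0, -1.3]
gripper_width: 0.0248
```

```bash
python3 - <<'E'
from h import *
s=arm.state();print(s['position'],s['gripper_width'])
goto((.5658,-.1686,.19),66.8)
E
```

```text
[0.5103986  0.04631206 0.18882536] 0.02477786713908171
t 12.25 rot [ 0.1 -0.  12.7] cm [-20.12   9.38  -0.11] F [ 0.4 -0.  -1.3] w 0.0248
```

{"name": "servo_tool", "arguments": {
  "plan": [
    [0,0,2,-3.5,1.5,0,-1],
    [0,0,4,-7,3,0,-1],
    [0,0,6,-10.5,4.5,0,-1],
    [0,0,8,-14,6,0,-1],
    [0,0,10,-17,7.5,0,-1],
    [0,0,12.7,-20.1,8.5,0,-1],
    [0,0,12.7,-20.1,8.5,0,-1],
    [0,0,12.7,-20.1,8.5,0,-1]
  ]
}}

```text
time: 13.05
position: [0.5557, -0.1669, 0.1859]
eef_rot: [0.835, 0.55, -0.001, -0.002]
wrist_force: [0.7, 0.8, -1.7]
gripper_width: 0.0249
```

```bash
python3 - <<'E'
from h import *
s=arm.state();print(s['position'],s['eef_rot'],s['time'])
for n in('scene','wrist','top'):shot(n,'h_'+n)
A=cv2.imread('pics/h_scene.png')[170:350,180:400];B=cv2.imread('pics/h_wrist.png')
cv2.imwrite('pics/hold.png',np.vstack([np.hstack([cv2.resize(A,(400,327)),cv2.resize(cv2.imread('pics/h_top.png')[40:240,290:510],(400,327))]),cv2.resize(B,(800,500))[230:500]]))
E
```

```text
[ 0.55572775 -0.1668896   0.1858876 ] [ 0.83545842  0.54954804 -0.00123382 -0.00215698] 13.05
```

View pics/hold.png

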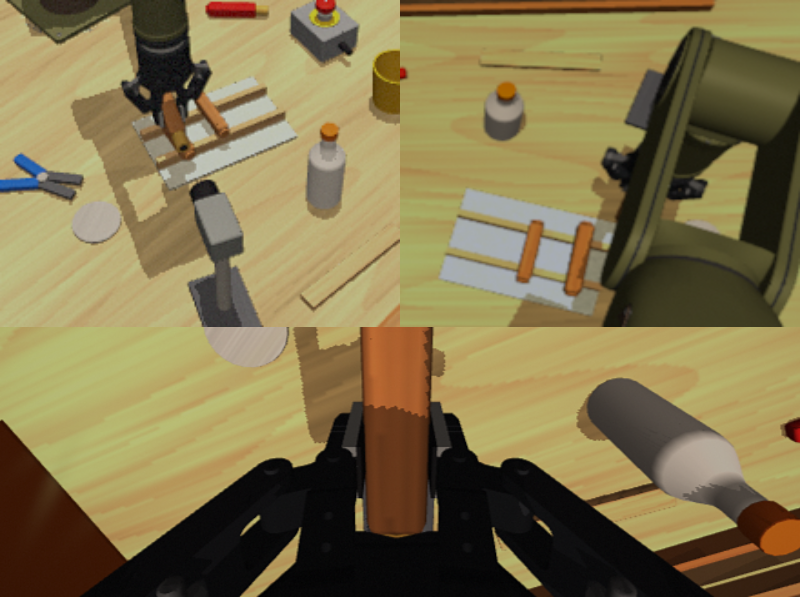

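The handle is held with the ferrule (scene crop, about (183,148)) facing the lens, the other two still lie on the rack, and the glue is upright. Now I measure the held handle's pose.

```bash
cat > pose.py <<'E'
from h import *
import sys
L=np.array([.6945,-.2237,.2]);y=np.radians(-23.2);d=np.array([np.cos(y),np.sin(y),0]);n=np.array([-d[1],d[0],0])
def loc(P): q=P-L; return np.stack([q@d,q@n,q[...,2]],-1)
def ana(pre):
    # wrist: top face
    c=load(pre+'wrist');Q=loc(world(c));h=cv2.cvtColor(c['pixels'],cv2.COLOR_RGB2HSV).astype(int)
    k=(h[...,0]<16)&(h[...,1]>110)&(abs(Q[...,1])<.03)&(abs(Q[...,2])<.04)&(Q[...,0]<-.07)&(Q[...,0]>-.24)
    p=Q[k];print('wrist px',k.sum(),'s range',np.percentile(p[:,0],[0,1,99,100]).round(4))
    for s0 in np.arange(-.21,-.07,.015):
        b=p[abs(p[:,0]-s0)<.0075]
        if len(b)>100:
            t=b[b[:,2]>np.percentile(b[:,2],50)-.004]
            print(' s%.3f lat %.4f..%.4f mid %.4f ztop %.4f n%d'%(s0,*np.percentile(b[:,1],[1,99]),np.percentile(b[:,1],[1,99]).mean(),np.median(b[:,2]),len(b)))
    c=load(pre+'scene');Q=loc(world(c));h=cv2.cvtColor(c['pixels'],cv2.COLOR_RGB2HSV).astype(int)
    k=(h[...,0]<32)&(h[...,1]>80)&(abs(Q[...,1])<.03)&(abs(Q[...,2])<.03)&(Q[...,0]<-.05)&(Q[...,0]>-.22)
    p=Q[k];print('scene px',k.sum(),'s',np.percentile(p[:,0],[0,2,98,100]).round(4))
    for s0 in np.arange(-.15,-.06,.01):
        b=p[abs(p[:,0]-s0)<.005]
        if len(b)>8: print(' s%.3f lat %.4f..%.4f z %.4f..%.4f n%d'%(s0,*np.percentile(b[:,1],[2,98]),*np.percentile(b[:,2],[2,98]),len(b)))
    e=p[p[:,0]>np.percentile(p[:,0],98)-.006];print('end face',e.mean(0).round(4),e.min(0).round(4),e.max(0).round(4),len(e))
if __name__=='__main__': ana(sys.argv[1])
E
python3 pose.py h_
```

```text
wrist px 10241 s range [-0.213  -0.2127 -0.112  -0.1082]
 s-0.210 lat -0.0132..0.0091 mid -0.0021 ztop 0.0103 n1445
 s-0.195 lat -0.0145..0.0103 mid -0.0021 ztop 0.0136 n1870
 s-0.180 lat -0.0147..0.0103 mid -0.0022 ztop 0.0135 n1655
 s-0.165 lat -0.0149..0.0104 mid -0.0022 ztop 0.0134 n1523
 s-0.150 lat -0.0145..0.0102 mid -0.0022 ztop 0.0133 n1342
 s-0.135 lat -0.0147..0.0102 mid -0.0022 ztop 0.0132 n1213
 s-0.120 lat -0.0147..0.0102 mid -0.0022 ztop 0.0131 n1070
 s-0.105 lat -0.0132..0.0086 mid -0.0023 ztop 0.0123 n123
scene px 290 s [-0.185  -0.1803 -0.081  -0.0786]
 s-0.150 lat -0.0210..0.0176 z -0.0046..0.0185 n23
 s-0.140 lat -0.0232..0.0224 z -0.0107..0.0158 n37
 s-0.130 lat -0.0156..0.0086 z 0.0006..0.0154 n29
 s-0.120 lat -0.0159..0.0091 z -0.0003..0.0146 n33
 s-0.110 lat -0.0155..0.0079 z -0.0086..0.0137 n38
 s-0.100 lat -0.0130..0.0051 z 0.0015..0.0111 n21
 s-0.090 lat -0.0133..0.0075 z -0.0017..0.0112 n27
 s-0.080 lat -0.0129..0.0063 z -0.0106..0.0121 n32
end face [-0.0828 -0.0031  0.0018] [-0.087  -0.013  -0.0119] [-0.0786  0.0077  0.013 ] 39
```

The held handle is almost exactly aligned: yaw is within 0.2° and the ferrule droops about 0.3°. It is 2.4 mm off to the side, and the end is about 82 mm from the lens. I'll make a small correction.

{"name": "servo_tool", "arguments": {
  "plan": [
    [-0.3,0,0,0.1,0.3,0,-1],
    [-0.3,0,0,0.24,0.7,0,-1],
    [-0.3,0,0,0.24,0.7,0,-1],
    [-0.3,0,0,0.24,0.7,0,-1],
    [-0.3,0,0,0.24,0.7,0,-1],
    [-0.3,0,0,0.24,0.7,0,-1]
  ]
}}

```text
time: 13.8
position: [0.5646, -0.1674, 0.1884]
eef_rot: [0.835, 0.55, 0.001, 0.002]
wrist_force: [-0.1, 0.0, -0.4]
gripper_width: 0.0249
```

```bash
python3 - <<'E'
from h import *
for n in('scene','wrist'):shot(n,'k_'+n)
s=arm.state();print(s['position'],s['eef_rot'],np.abs(s['dq']).max(),s['wrist_force'],s['gripper_width'])
from pose import ana;ana('k_')
E
```

```text
[ 0.56453846 -0.16741067  0.18828645] [0.83503933 0.55018426 0.00141223 0.00214563] 0.0014000218937856997 [-0.18499832  0.4110446  -2.14998022] 0.025031276244785162
wrist px 10253 s range [-0.2044 -0.2042 -0.1037 -0.0999]
 s-0.210 lat -0.0088..0.0087 mid -0.0001 ztop 0.0080 n350
 s-0.195 lat -0.0120..0.0120 mid 0.0000 ztop 0.0144 n1947
 s-0.180 lat -0.0124..0.0126 mid 0.0001 ztop 0.0152 n1785
 s-0.165 lat -0.0126..0.0125 mid -0.0000 ztop 0.0153 n1582
 s-0.150 lat -0.0126..0.0127 mid 0.0000 ztop 0.0153 n1453
 s-0.135 lat -0.0124..0.0124 mid 0.0000 ztop 0.0154 n1274
 s-0.120 lat -0.0123..0.0126 mid 0.0001 ztop 0.0154 n1154
 s-0.105 lat -0.0126..0.0125 mid -0.0001 ztop 0.0154 n708
scene px 291 s [-0.1764 -0.1722 -0.0729 -0.0706]
 s-0.150 lat -0.0092..0.0129 z 0.0110..0.0176 n23
 s-0.140 lat -0.0183..0.0201 z 0.0013..0.0178 n24
 s-0.130 lat -0.0236..0.0260 z -0.0044..0.0199 n38
 s-0.120 lat -0.0129..0.0112 z 0.0025..0.0172 n31
 s-0.110 lat -0.0127..0.0122 z 0.0027..0.0190 n28
 s-0.100 lat -0.0124..0.0095 z -0.0045..0.0182 n39
 s-0.090 lat -0.0105..0.0062 z 0.0036..0.0152 n22
 s-0.080 lat -0.0102..0.0084 z -0.0038..0.0154 n29
 s-0.070 lat -0.0094..0.0093 z -0.0060..0.0149 n24
end face [-0.0746  0.0002  0.0058] [-0.0788 -0.0096 -0.0062] [-0.0706  0.0094  0.0157] 39
```

{"name": "servo_tool", "arguments": {
  "plan": [
    [0.1,0,0,0,-0.05,0.22,-1],
    [0.1,0,0,0,-0.05,0.22,-1],
    [0.1,0,0,0,-0.05,0.22,-1],
    [0.1,0,0,0,-0.05,0.22,-1],
    [0.1,0,0,0,-0.05,0.22,-1],
    [0.1,0,0,0,-0.05,0.22,-1],
    [0.1,0,0,0,-0.05,0.22,-1]
  ]
}}

```text
time: 14.6
position: [0.5642, -0.1672, 0.1861]
eef_rot: [0.835, 0.55, 0.001, 0.001]
wrist_force: [0.2, -0.5, -0.3]
gripper_width: 0.0251
```

```bash
python3 - <<'E'
from h import *
for n in('scene','wrist','top'):shot(n,'f_'+n)
s=arm.state();print(s['position'],s['eef_rot'],np.abs(s['dq']).max(),s['wrist_force'],s['gripper_width'])
from pose import ana;ana('f_')
c=load('f_scene');W=world(c)
A=cv2.imread('pics/f_scene.png')[130:380,170:450]
cv2.imwrite('pics/fin.png',cv2.resize(A,(672,600)))
E
```

```text
[ 0.56421333 -0.16720597  0.18612846] [0.83500849 0.55023419 0.00097824 0.00148541] 0.0012789201944172059 [ 0.91218471 -0.54435738 -2.04767673] 0.024893005770435236
wrist px 10251 s range [-0.2049 -0.2045 -0.104  -0.0996]
 s-0.210 lat -0.0086..0.0088 mid 0.0001 ztop 0.0063 n385
 s-0.195 lat -0.0119..0.0121 mid 0.0001 ztop 0.0123 n1954
 s-0.180 lat -0.0124..0.0126 mid 0.0001 ztop 0.0131 n1779
 s-0.165 lat -0.0124..0.0125 mid 0.0001 ztop 0.0132 n1588
 s-0.150 lat -0.0125..0.0127 mid 0.0001 ztop 0.0131 n1435
 s-0.135 lat -0.0124..0.0125 mid 0.0001 ztop 0.0132 n1274
 s-0.120 lat -0.0123..0.0126 mid 0.0002 ztop 0.0133 n1139
 s-0.105 lat -0.0125..0.0125 mid -0.0000 ztop 0.0131 n697
scene px 292 s [-0.1785 -0.1711 -0.0738 -0.0719]
 s-0.150 lat -0.0086..0.0130 z 0.0083..0.0210 n20
 s-0.140 lat -0.0239..0.0266 z -0.0106..0.0189 n30
 s-0.130 lat -0.0154..0.0252 z -0.0065..0.0169 n35
 s-0.120 lat -0.0123..0.0121 z -0.0012..0.0155 n28
 s-0.110 lat -0.0127..0.0109 z -0.0031..0.0147 n30
 s-0.100 lat -0.0124..0.0103 z -0.0053..0.0146 n39
 s-0.090 lat -0.0098..0.0070 z 0.0001..0.0121 n21
 s-0.080 lat -0.0097..0.0098 z -0.0096..0.0127 n37
 s-0.070 lat -0.0088..0.0086 z -0.0077..0.0092 n18
end face [-0.0755 -0.      0.0025] [-0.0798 -0.0097 -0.0127] [-0.0719  0.0101  0.0118] 44
```

View pics/fin.png

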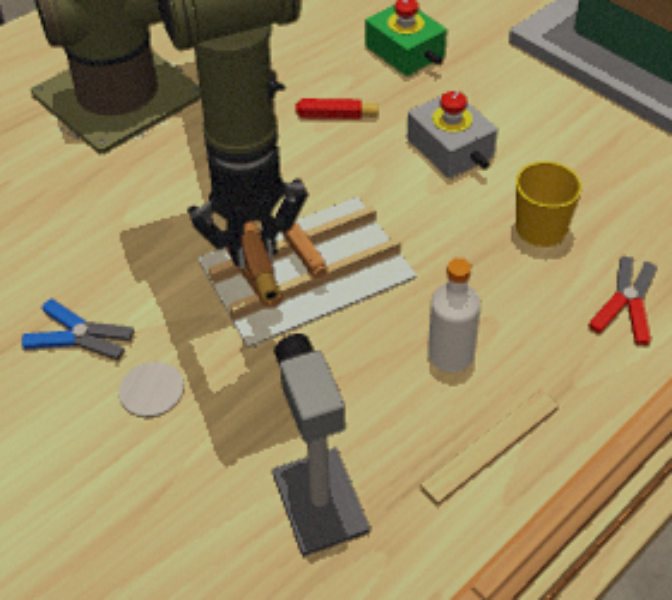

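The ferrule, at (268,295), faces the lens at (292,348). It is level, on axis and still. The stub is visible on the rack and the blank is hidden behind the gripper; the earlier top view, taken with the handle already held here, showed both lying on it. The glue bottle and tin are upright.

```bash
python3 -c "
from workcell import arm
print(arm.job_done())"
```

```text
the job is handed in; nothing more can be done
None
```

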